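# Tip a printing block onto its registration jig and push it home

## Robot

A 6-joint arm with a two-finger parallel gripper is mounted at the origin on a cart in front of the work surface, level with it; the furniture and walls round the work are solid. World frame = base frame: x ahead of the robot, y to its left, z up, the work surface at z = 0. Lengths are in mm, angles in rad, forces in N, time in s.
With the tool pointing down it reaches from about 350 to 875 mm from the base axis. Payload 4.2 kg.
Tool frame: the origin (TCP) lies midway between the tips of the shut fingers; the grasp point (between the pads) lies 19 mm behind it (arm.grasp_offset is the distance from the TCP to the grasp point, in mm); z points along the fingers, y is the direction in which the jaws open and shut (so a half turn about z gives the same grasp; the last joint's range is limited). The gripper opens to 85 mm and grips with 20 to 120 N. Pads are 22 mm wide; open, the fingers measure 114 mm over their backs; the gripper's body (76 mm by 85 mm) begins 54 mm behind the grasp point. The pads swing forward as they close: fully open they stand 13 mm farther back than shut.
Start: joints at [-0.919, 0.385, 0.008, 0, -1.194, -0.259], TCP at [239.249, -577.373, 231.312] pointing down, gripper open.
Joint ranges: [-3.14, 3.14], [-1.21, 2.06], [-1.07, 1.41], [-3.16, 2.05], [-2.99, -0.16], [-3.1, 3.1]. Speed limits (rad/s): [2.79, 2.79, 3.14, 3.14, 3.14, 3.14].

## Interface

Orientations are given as a unit quaternion [x, y, z, w].
In Python, from bench import arm gives the robot as it stands.
- The arm moves only by the tool move_arm, never from a script. Its argument "moves" is a list of rows, each an object with "gripper": the gripper's target within -1 to 1 (fully open at 1, half-way at 0, shut at -1); "xyz": the shift along the tool's x, y, z in cm, a list of three; "angular": the turn, a rotation vector about the tool's x, y, z in rad, a list of three. In form: [{"gripper": gripper, "xyz": [dx, dy, dz], "angular": [wx, wy, wz]}, ...]. A call has 1 to 10 rows; each row is the pose to reach, as a shift and turn from the pose commanded when the call began, along the tool's axes at that moment; what a row does not reach only later rows make up. A row lasts 1/8 s, in which the tool goes at most 62.5 mm and 10.7 degrees, less where a joint would pass 70% of its speed; a pose out of reach is approached as far as the arm can. A call with a gripper value outside its range is refused whole. The fingers move at their own pace and stop on an object; the grip force is fixed at half the most. Time passes only in rows, so rows that repeat a pose let the fingers close. It gives the time, the measured TCP pose, the force and the opening at its end, in the units of the state.
- arm.read_state(): the state, without advancing time (a new reading comes with each control period).
- arm.get_image(name): name is "scene" or "top" or "wrist"; returns (picture, depth): 384x512x3 uint8, blue, green, red; 384x512 float32, mm along the optical axis (not along the pixel's ray), 0 where there is no reading.
- arm.get_calibration(name): a dict with "camera_matrix" (3x3 intrinsics, pixels), "k1" (the pictures are not rectified: a ray, as slopes to the right and down, at radius r is drawn at 1 + k1 r^2 times it, then the intrinsics apply), "R" (3x3) and "t" (3): a world point X has camera coordinates R X + t. Camera axes: x right, y down, z forward; pixel columns grow to the right and rows downward; lengths in mm; the calibration is good to about 2 mm. A picture is of the moment at which its call begins: read the wrist's pose just before it. get_calibration takes no time and is no camera call; for the wrist camera it gives the pose at the moment of the call.
- arm.job_done(): hands the job in, once; it reports no verdict.
The state is a dict: "clock": time; "joints": joint angles; "joint_vel": joint speeds; "joint_efforts": joint torques, N m; "position": TCP position; "ee_rot": TCP orientation; "contact_force": force on the tool from outside, world axes, zero at the start; "wrist_torque": the same for the moment, N m; "gripper_width": finger opening in mm.
Only numpy, scipy, OpenCV 4.12 (cv2) and the standard library are available. Lean on these libraries where they do the work, as an engineer would, in place of code of your own. Each camera call takes 0.05 s, during which the arm holds its last target. There are 200 camera calls.

## Task

Load the small carved printing block into the registration jig for the next proof. It stands drying on its long edge near a larger block: stand it the same way on the cabinet top, against the low front edge of the jig's bed, let go, and tip it over that edge so that it lies on the bed with its carved face up. Then take it by its long sides, turn it so that its stepped head end leads, set it down on the bed in the wide mouth of the guide rails, let go, and push it in until its head is fully home in the nest under the steel hold-down bar, leaving the other things on the cabinet where they are.

Things in the scene. Friction and masses are not known exactly. Their poses are not given: they have to be found in the camera images.
- block_center (a point): Centre of the small printing block: carved grey lino on pale wood, 96 x 54 x 26 mm, 0.13 to 0.25 kg, loose. x = along its length to the head end, y = across the 54 mm width, z = out of the carved face (leaf pattern inside a raised rim). At the start it stands on a long side on the cabinet top (y up, 54 mm tall, centre 27 mm up), yaw varies, in one of two places that it may swap with the larger block.
- block_head (a point): Middle of the small block's head end, 48 mm from its centre along x; same axes. Only this end has its two corners cut off at 45 degrees (10 mm) and a bare wooden step: the last 10 mm are just 18 mm thick (underside to step), as the 8 mm lino stops short. The rest of the block is the full 26 mm thick.
- large_block_center (a point): Centre of the larger printing block, 122 x 66 x 26 mm, same materials and axes, both ends square and without a step; loose, stands on a long edge (66 mm tall) on the cabinet top. To be left alone.
- jig: Registration jig, fixed: plywood bed 9 mm thick, 210 mm long, 136 mm wide, on the cabinet top. Origin under the middle of its front edge; x = feed direction from the front edge to the nest, y across, z up. The upright front edge (x = 0, 9 mm high, 136 mm wide) is the ledge for tipping the block; bare bed from x = 0 to 78 mm. Tipped without follow-through, the block can slide back off.
- mouth (a point): Middle of the mouth of the guides, on the bed's top (jig x = 78 mm, y = 0, 9 mm above the cabinet top); axes as the jig. Two dark wooden rails, 14 mm thick, 16 mm high above the bed, are 92 mm apart here and converge to 57 mm apart at jig x = 127 mm, then run parallel to the nest.
- nest (a point): Where the centre of the small block is when home: jig x = 142 mm, y = 0, 13 mm above the bed; axes as the jig. Its head is then at jig x = 190 mm between two 45 degree cheeks that take the cut-off corners, its tail at x = 94 mm, its length along the feed direction.
- bar (a point): Middle of the front lower edge of the 5 mm thick steel hold-down bar across the nest (jig x = 183 mm, 20 mm above the bed; axes as the jig); the bar reaches from here to the end of the bed and carries two small brass paper pins. The block's 18 mm thick head step slides under it; it cannot be put in from above.
- paint_tin: Paint tin, 103 mm across and 120 mm tall, loose, behind the work; origin at the centre of its underside. To be left alone.
- jar: Glass jar with a red lid, 92 mm across and 176 mm tall, loose, behind the work; origin at the centre of its underside. To be left alone.
- tape: Roll of masking tape lying flat, 104 mm across, 25 mm high, loose; origin at the centre of its underside. To be left alone.

How it is judged (in metres and radians):
On the way, in this order (a step that is already met when the one before it is completed fails the run):
1. the small block stands on a long edge on the cabinet top against the front edge of the bed, let go ((angle between block_center's own y axis and vertical below 0.1 rad or angle between block_center's own y axis and vertical above 3.04 rad) and angle between the z axis of block_center and the x axis of jig, either way round below 0.25 rad and x of block_center in the frame of jig between -0.035 and -0.008 m and y of block_center in the frame of jig between -0.05 and 0.05 m and z of block_center in the frame of jig between 0.022 and 0.031 m and contact force between the fingers and block below 0.3 N), for 0.1 s.
2. tipped over: it lies flat on the bed, carved face up, its length still across the feed direction (angle between block_center's own z axis and vertical below 0.06 rad and z of block_center in the frame of jig between 0.018 and 0.026 m and x of block_center in the frame of jig between -0.01 and 0.08 m and angle between the x axis of block_center and the x axis of jig, either way round above 0.8 rad), for 0.2 s.
3. set down flat in the mouth of the guides, head leading, still at least 20 mm short of home, and let go (angle between block_center's own z axis and vertical below 0.06 rad and z of block_center in the frame of jig between 0.018 and 0.026 m and x of block_head in the frame of jig between 0.08 and 0.17 m and x of block_center in the frame of jig between 0.032 and 0.122 m and y of block_center in the frame of jig between -0.025 and 0.025 m and contact force between the fingers and block below 0.3 N), for 0.1 s.
At the end, for the whole second after the job is handed in: The small block lies at rest flat on the bed, carved face up, head leading under the bar: its centre within 4 mm of the nest point, its head end within 3.5 mm of home and 3 mm of the middle line, its length within 0.05 rad of the feed direction, its face within 0.04 rad of level (angle between block_center's own z axis and vertical below 0.04 rad and distance between block_center and nest below 0.004 m and x of block_head in the frame of jig between 0.1865 and 0.194 m and y of block_head in the frame of jig between -0.003 and 0.003 m and angle between the x axis of block_center and the x axis of jig, either way round below 0.05 rad and linear speed of block below 0.01 m/s); the robot touches nothing.
It fails at once if the larger block was moved by more than 30 mm (distance of large_block_center from where it was at the start of the episode above 0.03 m).
It fails at once if the paint tin was moved by more than 30 mm (distance of paint_tin from where it was at the start of the episode above 0.03 m).
It fails at once if the jar was moved by more than 30 mm (distance of jar from where it was at the start of the episode above 0.03 m).
It fails at once if the roll of tape was moved by more than 30 mm (distance of tape from where it was at the start of the episode above 0.03 m).
It also fails if it takes over 69 s, if anything falls off the work surface, if the arm or the gripper's body presses on something with over 40 N, if the wrist force passes 120 N, or if a joint passes its speed limit or range.

## Working session

There is one attempt and no reset: what is moved stays moved. The work goes in short steps, Python scripts to look and compute and a tool call to move; the robot and the scene stay as the last step left them, time stands still between calls to the robot, and variables do not carry over. Pictures are saved under pics/ and viewed, about 8 in all and at most 12, crops included, and the job is handed in when it is done.

Besides the shell and the picture viewer there is one more tool, called after "Emit:" as a command line: name --argument value ..., lists and objects as JSON in quotes. move_arm: Moves the arm, as the interface text tells. Its arguments: {"type":"object","properties":{"moves":{"type":"array","items":{"type":"object","properties":{"gripper":{"type":"number"},"xyz":{"type":"array","items":{"type":"number"}},"angular":{"type":"array","items":{"type":"number"}}}}}},"required":["moves"]}

```bash
mkdir -p pics; ls
python3 - <<'E'
from bench import arm
import cv2,numpy as np
s=arm.read_state();print(s)
for n in("scene","top"):
    im,d=arm.get_image(n);cv2.imwrite(f"pics/{n}0.png",im);np.savez(f"{n}0.npz",im=im,d=d)
    print(n,arm.get_calibration(n))
a=cv2.imread("pics/scene0.png")
E
```

```text
pics
{'clock': 0.0, 'joints': array([-9.19401178e-01,  3.85546693e-01,  6.61529212e-03, -4.88141090e-04,
       -1.19398718e+00, -2.58632474e-01]), 'joint_vel': array([-5.85776246e-04,  1.00601318e-03, -1.55725797e-03, -4.60820376e-04,
       -2.78236392e-05,  2.20034395e-03]), 'joint_efforts': array([-5.99032546e-06, -3.92287624e+01,  1.88404244e+01,  4.18621302e+00,
       -4.56668698e-03, -3.53432441e-06]), 'position': array([ 239.02320253, -576.85533937,  230.22502034]), 'ee_rot': array([-1.95033075e-01,  9.80796066e-01,  1.05285651e-03, -2.62566706e-04]), 'contact_force': array([-0.50329332,  0.21139823,  0.11975168]), 'wrist_torque': array([ 0.03577509,  0.01634779, -0.01414339]), 'gripper_width': 85.25439162890567}
scene {'camera_matrix': array([[440.33532425,   0.        , 250.17106719],
       [  0.        , 440.33532425, 198.23361643],
       [  0.        ,   0.        ,   1.        ]]), 'k1': -0.15521744334412332, 'R': array([[ 0.89161018, -0.45230525,  0.02124267],
       [-0.17035431, -0.37854002, -0.90977298],
       [ 0.41953629,  0.80754406, -0.41456228]]), 't': array([-592.30960901,   62.19120484, 1083.98314856])}
top {'camera_matrix': array([[382.27845407,   0.        , 261.03071425],
       [  0.        , 382.27845407, 189.63302025],
       [  0.        ,   0.        ,   1.        ]]), 'k1': -0.035886799660403465, 'R': array([[ 2.70809652e-02, -9.99629030e-01,  2.90233158e-03],
       [-9.92133545e-01, -2.72326607e-02, -1.22185966e-01],
       [ 1.22219677e-01,  4.29413383e-04, -9.92502980e-01]]), 't': array([-214.44577212,  555.48651208,  961.72210926])}
```

View pics/top0.png

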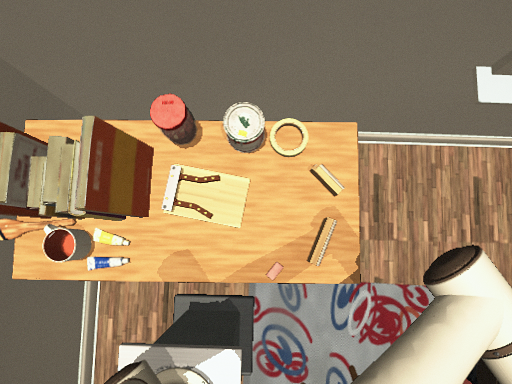

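View pics/scene0.png

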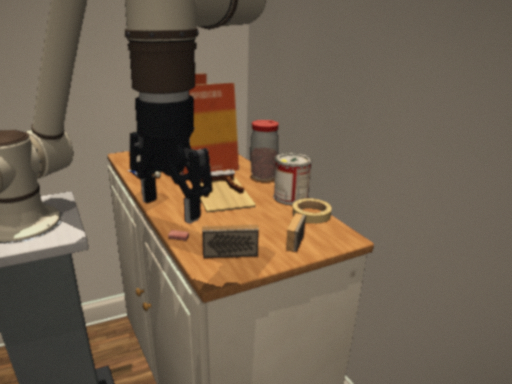

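The top view shows the jig at about (163-250, 165-227), with its bar at left and its front edge at right, so it feeds toward world +y. The small block is at about (327,180), the large one at (322,241) and the tape at (289,137). The scene view shows the large block's carved face toward the camera. The small block is seen nearly end-on at (296,232).

```bash
cat > h.py <<'E'
import numpy as np,cv2
def ray(c,uv):
    K=c["camera_matrix"];uv=np.atleast_2d(uv).astype(float)
    p=cv2.undistortPoints(uv[:,None],K,np.array([c["k1"],0,0,0.]))[:,0]
    d=np.c_[p,np.ones(len(p))]@c["R"]; return -c["R"].T@c["t"],d
def plane(c,uv,z):
    o,d=ray(c,uv); return o+d*((z-o[2])/d[:,2])[:,None]
def pt(c,uv,dep):
    o,d=ray(c,uv); return o+d*np.asarray(dep).reshape(-1,1)
def proj(c,X):
    x=np.atleast_2d(X)@c["R"].T+c["t"];p=x[:,:2]/x[:,2:];r=(p**2).sum(1)[:,None]
    p=p*(1+c["k1"]*r);K=c["camera_matrix"];return p*[K[0,0],K[1,1]]+K[:2,2]
def cloud(c,d):
    v,u=np.mgrid[0:384,0:512];uv=np.c_[u.ravel(),v.ravel()]
    P=pt(c,uv,d.ravel());P[d.ravel()==0]=np.nan;return P.reshape(384,512,3)
E
python3 - <<'E'
from bench import arm
from h import *
c=arm.get_calibration("top");z=np.load("top0.npz");P=cloud(c,z["d"]);Z=P[...,2]
print("table z",np.nanmedian(Z[250:265,180:230]), "bed",np.nanmedian(Z[190:200,222:242]))
for n,(u0,u1,v0,v1,zl,zh) in dict(small=(300,350,155,205,40,70),large=(300,345,210,275,50,80)).items():
    m=np.zeros(Z.shape,bool);m[v0:v1,u0:u1]=(Z[v0:v1,u0:u1]>zl)&(Z[v0:v1,u0:u1]<zh)
    X=P[m];r=cv2.minAreaRect(X[:,:2].astype(np.float32));print(n,len(X),np.median(X[:,2]),r)
im=z["im"]
a=cv2.resize(im[155:235,155:260],None,fx=5,fy=5,interpolation=cv2.INTER_CUBIC)
b=cv2.resize(im[160:200,305:350],None,fx=5,fy=5,interpolation=cv2.INTER_CUBIC)
o=np.zeros((400,760,3),np.uint8);o[:,:525]=a;o[:200,530:755]=b
s=np.load("scene0.npz")["im"][205:260,270:325];o[205:395,530:720]=cv2.resize(s,(190,190),interpolation=cv2.INTER_CUBIC)
cv2.imwrite("pics/c1.png",o)
E
```

```text
table z -0.7574530602501 bed 8.424632627196672
small 399 52.92915953910324 ((595.0730590820312, -369.04754638671875), (94.70597839355469, 26.691055297851562), 46.24858093261719)
large 551 65.15803016969528 ((432.7830505371094, -355.9700012207031), (26.506010055541992, 122.02156829833984), 68.88729858398438)
```

View pics/c1.png

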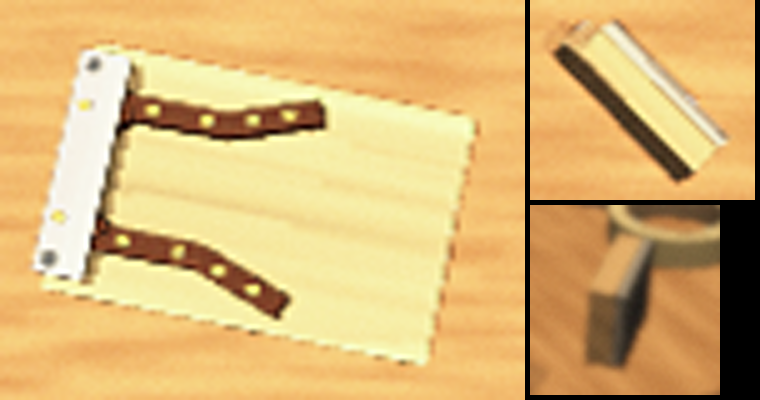

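Small block: the crop (right) shows a grey lino strip on the upper-right side, so the carved face points to world (+x,-y). The cut and stepped head is at the upper left, i.e. toward (+x,+y). Jig corners in the crop: front (475,120) and (428,362), bar end (100,45) and (40,288).

```bash
cat >> h.py <<'E'
from scipy.spatial.transform import Rotation as Ro
def yaw(s):
    y=Ro.from_quat(s["ee_rot"]).as_matrix()[:,1];return np.degrees(np.arctan2(y[1],y[0]))
def go(s,x,y,z,a):
    """tool shift (cm) and turn about tool z for the TCP to reach world x,y,z, jaw direction a deg (mod 180)"""
    t=np.radians(yaw(s));d=np.array([x,y,z])-s["position"]
    yv=np.array([np.cos(t),np.sin(t),0]);zv=np.array([0,0,-1.]);xv=np.cross(yv,zv)
    da=(a-yaw(s)+90)%180-90
    print("xyz",np.round([d@xv/10,d@yv/10,d@zv/10],2),"wz",round(-np.radians(da),3),"tilt",np.round(Ro.from_quat(s["ee_rot"]).as_matrix()[:2,2],4))
E
python3 - <<'E'
from bench import arm
from h import *
c=arm.get_calibration("top")
k=np.array([[475,120],[428,362],[100,45],[40,288]])/5+[155,155]-0.4
w=plane(c,k,9)[:,:2];print(w.round(1))
F=(w[0]+w[1])/2;B=(w[2]+w[3])/2;print("front",F,"len",np.linalg.norm(B-F),"wid",np.linalg.norm(w[0]-w[1]),np.linalg.norm(w[2]-w[3]))
jx=(B-F)/np.linalg.norm(B-F);print("feed ang",np.degrees(np.arctan2(jx[1],jx[0])),"edge-normal",np.degrees(np.arctan2(*(w[1]-w[0])[::-1]))-90)
print("tape",plane(c,[289,137],25))
s=arm.read_state();print(yaw(s));go(s,595,-369,140,136.2)
E
```

```text
[[ 593.2 -167.8]
 [ 463.3 -146.9]
 [ 628.6   35.9]
 [ 496.7   60.7]]
front [ 528.2690314  -157.33050281] len 208.46078016605938 wid 131.5516008681281 134.2635839571204
feed ang 80.51069724205345 edge-normal 80.87698958029856
tape [[ 706.337418   -270.26704443   25.        ]]
112.49663137517015
xyz [-40.84   5.59   9.03] wz -0.414 tilt [-0.0008  0.0018]
```

Emit:
move_arm --moves '[{"gripper": 1, "xyz": [-10.2, 1.4, 2], "angular": [0, 0, -0.1]}, {"gripper": 1, "xyz": [-20.4, 2.8, 4], "angular": [0, 0, -0.2]}, {"gripper": 1, "xyz": [-30.6, 4.2, 6], "angular": [0, 0, -0.3]}, {"gripper": 1, "xyz": [-40.8, 5.6, 8], "angular": [0, 0, -0.414]}, {"gripper": 1, "xyz": [-40.8, 5.6, 8], "angular": [0, 0, -0.414]}, {"gripper": 1, "xyz": [-40.8, 5.6, 8], "angular": [0, 0, -0.414]}, {"gripper": 1, "xyz": [-40.8, 5.6, 8], "angular": [0, 0, -0.414]}, {"gripper": 1, "xyz": [-40.8, 5.6, 8], "angular": [0, 0, -0.414]}, {"gripper": 1, "xyz": [-40.8, 5.6, 8], "angular": [0, 0, -0.414]}]'

```text
clock: 1.23
position: [594.3, -369.3, 150.7]
ee_rot: [-0.393, 0.92, 0.0, -0.001]
contact_force: [-0.4, -0.3, 0.7]
gripper_width: 85.6
```

Run:
```python
from bench import arm
from h import *
s=arm.read_state();print(s["clock"],s["position"],yaw(s),s["joints"])
c=arm.get_calibration("wrist");im,d=arm.get_image("wrist");cv2.imwrite("pics/w1.png",im)
P=cloud(c,d);Z=P[...,2]
m=(Z>44)&(Z<62)&(np.hypot(P[...,0]-595,P[...,1]+369)<75);X=P[m];print(len(X),np.median(X[:,2]),cv2.minAreaRect(X[:,:2].astype(np.float32)))
go(s,595,-369,22,136.2)
```

```text
1.225 [ 594.28673369 -369.34728401  150.70246048] 136.23809906971405 [-3.25661622e-01  5.68595949e-01  1.06059004e-01  2.14965197e-06
 -1.10970697e+00 -4.38128191e-01]
3588 54.357518388662484 ((594.6827392578125, -372.12457275390625), (96.04595947265625, 25.592453002929688), 45.31880187988281)
xyz [-0.07 -0.03 12.87] wz 0.001 tilt [-0.0014  0.0005]
```

View pics/w1.png

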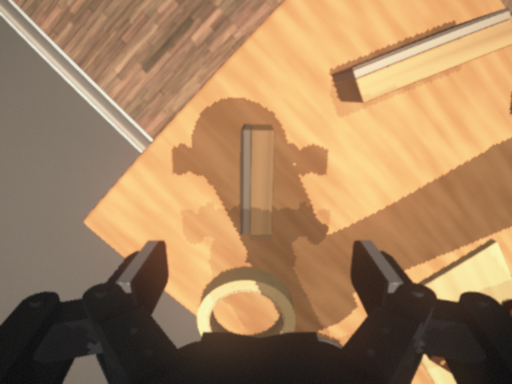

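The wrist view shows the block standing at (257,180), lino on the left (+x,-y). The head is at the bottom, toward the tape. The fit agrees with the top view to within 3 mm, so I descend and grip.

Emit:
move_arm --moves '[{"gripper": 1, "xyz": [0, -0.15, 4], "angular": [0, 0, 0.01]}, {"gripper": 1, "xyz": [0, -0.15, 8], "angular": [0, 0, 0.01]}, {"gripper": 1, "xyz": [0, -0.15, 11], "angular": [0, 0, 0.01]}, {"gripper": 1, "xyz": [0, -0.15, 12.8], "angular": [0, 0, 0.01]}, {"gripper": 1, "xyz": [0, -0.15, 12.8], "angular": [0, 0, 0.01]}, {"gripper": -1, "xyz": [0, -0.15, 12.8], "angular": [0, 0, 0.01]}, {"gripper": -1, "xyz": [0, -0.15, 12.8], "angular": [0, 0, 0.01]}, {"gripper": -1, "xyz": [0, -0.15, 12.8], "angular": [0, 0, 0.01]}, {"gripper": -1, "xyz": [0, -0.15, 12.8], "angular": [0, 0, 0.01]}, {"gripper": -1, "xyz": [0, -0.15, 12.8], "angular": [0, 0, 0.01]}]'

```text
clock: 2.52
position: [596.6, -370.7, 24.4]
ee_rot: [-0.388, 0.922, -0.001, 0.001]
contact_force: [0.5, 0.3, 4.0]
gripper_width: 25.2
```

Emit:
move_arm --moves '[{"gripper": -1, "xyz": [0, 0, 0], "angular": [0, 0, 0]}, {"gripper": -1, "xyz": [0, 0, 0], "angular": [0, 0, 0]}, {"gripper": -1, "xyz": [0, 0, 0], "angular": [0, 0, 0]}, {"gripper": -1, "xyz": [0, 0, -3], "angular": [0, 0, 0]}, {"gripper": -1, "xyz": [0, 0, -6], "angular": [0, 0, 0]}, {"gripper": -1, "xyz": [0, 0, -6], "angular": [0, 0, 0]}, {"gripper": -1, "xyz": [0, 0, -6], "angular": [0, 0, 0]}]'

```text
clock: 3.4
position: [594.4, -369.7, 81.0]
ee_rot: [-0.388, 0.922, 0.002, -0.001]
contact_force: [-0.1, 0.7, -3.2]
gripper_width: 25.0
```

Run:
```python
from bench import arm
from h import *
s=arm.read_state();print(s["clock"],s["position"],yaw(s),s["gripper_width"],s["contact_force"])
F=np.array([528.3,-157.3]);a=np.radians(80.6);jx=np.array([np.cos(a),np.sin(a)])
p=F-100*jx;print(p);go(s,*p,82,80.6)
p=F-17*jx;print(p)
```

```text
3.4 [ 594.39130623 -369.69416386   80.95369828] 135.60869113389626 25.036802237314394 [-0.12917376  0.65297201 -3.1618786 ]
[ 511.96740378 -255.95721616]
xyz [-2.36 13.85 -0.1 ] wz 0.96 tilt [-0.0035  0.0024]
[ 525.52345864 -174.07172675]
```

Emit:
move_arm --moves '[{"gripper": -1, "xyz": [-0.6, 3.5, 0], "angular": [0, 0, 0.16]}, {"gripper": -1, "xyz": [-1.2, 7, 0], "angular": [0, 0, 0.32]}, {"gripper": -1, "xyz": [-1.8, 10.5, 0], "angular": [0, 0, 0.48]}, {"gripper": -1, "xyz": [-2.4, 13.9, 0], "angular": [0, 0, 0.64]}, {"gripper": -1, "xyz": [-2.4, 13.9, 0], "angular": [0, 0, 0.8]}, {"gripper": -1, "xyz": [-2.4, 13.9, 0], "angular": [0, 0, 0.96]}, {"gripper": -1, "xyz": [-2.4, 13.9, 0], "angular": [0, 0, 0.96]}, {"gripper": -1, "xyz": [-2.4, 13.9, 0], "angular": [0, 0, 0.96]}, {"gripper": -1, "xyz": [-2.4, 13.9, 0], "angular": [0, 0, 0.96]}]'

```text
clock: 4.53
position: [512.9, -256.2, 82.8]
ee_rot: [0.081, 0.997, 0.0, -0.0]
contact_force: [0.5, -0.1, -2.2]
gripper_width: 25.4
```

Run:
```python
from bench import arm
from h import *
s=arm.read_state();print(s["clock"],s["position"],yaw(s),s["gripper_width"],s["joints"])
c=arm.get_calibration("wrist");im,d=arm.get_image("wrist");cv2.imwrite("pics/w2.png",im);np.savez("w2.npz",im=im,d=d)
F=np.array([528.3,-157.3]);a=np.radians(80.6);jx=np.array([np.cos(a),np.sin(a)]);jy=np.array([-jx[1],jx[0]])
for q in([0,-68],[0,68],[78,0]):print(proj(c,[*(F+q[0]*jx+q[1]*jy),9]).round())
go(s,*(F-17*jx),24.5,80.6)
```

```text
4.525 [ 512.92730198 -256.19465198   82.77511663] 80.7043753348723 25.370788132597085 [-1.80828300e-01  4.47005109e-01 -3.09462473e-01 -1.37059161e-04
 -8.15315203e-01 -1.55211320e+00]
[[386. 279.]]
[[408. 103.]]
[[494. 198.]]
xyz [0.08 8.31 5.83] wz 0.002 tilt [-0.001   0.0003]
```

View pics/w2.png

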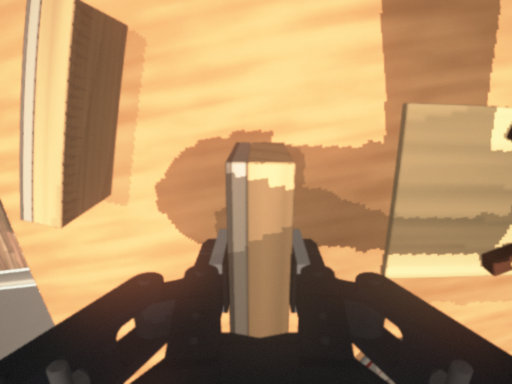

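The wrist view shows the bed's front corners at (405,103) and (385,274), within 5 px of the prediction. The held block's lino is on the left, i.e. toward -jig x. A facet at (262,152) could be the tail face or the chamfer, so I check it by projection.

Run:
```python
from bench import arm
from h import *
s=arm.read_state();c=arm.get_calibration("wrist")
print("cam",-c["R"].T@c["t"],"axis",c["R"][2])
a=np.radians(80.6);jx=np.array([np.cos(a),np.sin(a),0]);jy=np.array([-jx[1],jx[0],0]);u=np.array([0,0,1.])
p=s["position"].copy();p[2]=58+27
for L in(48,38,-38,-48):
  for t in(-13,5,13):
    print(L,t,*[proj(c,p+L*jy+t*jx+h*u).round()[0] for h in(27,17,-27)])
P=cloud(c,np.load("w2.npz")["d"])
for v in(145,150,156,165,180,300,310,320,330):print(v,P[v,240].round(),P[v,280].round())
cv2.imwrite("pics/c2.png",np.hstack([cv2.resize(np.load("w2.npz")["im"][135:170,215:305],None,fx=5,fy=5),cv2.resize(cv2.imread("pics/w1.png")[110:250,230:285],(70*1,175))]))
```

```text
cam [ 443.059887   -246.24668255  226.18248602] axis [ 0.27327822 -0.0449421  -0.9608846 ]
48 -13 [228. 162.] [230. 157.] [238. 142.]
48 5 [277. 162.] [276. 157.] [271. 142.]
48 13 [299. 162.] [296. 157.] [286. 142.]
38 -13 [229. 188.] [231. 181.] [238. 161.]
38 5 [276. 188.] [275. 181.] [271. 161.]
38 13 [298. 188.] [295. 181.] [286. 161.]
-38 -13 [234. 349.] [235. 333.] [240. 283.]
-38 5 [273. 349.] [272. 334.] [270. 283.]
-38 13 [291. 349.] [289. 333.] [283. 283.]
-48 -13 [234. 365.] [236. 350.] [241. 297.]
-48 5 [273. 365.] [272. 350.] [269. 297.]
-48 13 [290. 365.] [288. 350.] [282. 297.]
145 [ 463. -259.   73.] [ 466. -240.   72.]
150 [ 463. -258.   88.] [ 466. -241.   88.]
156 [ 464. -257.  102.] [ 466. -242.  102.]
165 [ 465. -257.  114.] [ 467. -243.  113.]
180 [ 471. -258.  113.] [ 473. -243.  114.]
300 [ 522. -267.  113.] [ 525. -251.  113.]
310 [ 527. -268.  113.] [ 530. -251.  113.]
320 [ 531. -269.  114.] [ 535. -252.  113.]
330 [ 537. -270.  113.] [ 540. -253.  113.]
```

View pics/c2.png

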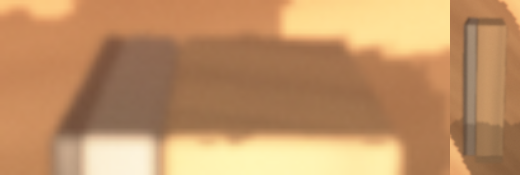

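The facet is vertical and the lino runs right to it, so it is the square tail. The head therefore faces -jig y, as planned. I place the block now.

Emit:
move_arm --moves '[{"gripper": -1, "xyz": [0.1, 3, 0], "angular": [0, 0, 0]}, {"gripper": -1, "xyz": [0.1, 6, 0], "angular": [0, 0, 0]}, {"gripper": -1, "xyz": [0.1, 8.3, 0], "angular": [0, 0, 0]}, {"gripper": -1, "xyz": [0.1, 8.3, 2], "angular": [0, 0, 0]}, {"gripper": -1, "xyz": [0.1, 8.3, 4], "angular": [0, 0, 0]}, {"gripper": -1, "xyz": [0.1, 8.3, 5], "angular": [0, 0, 0]}, {"gripper": -1, "xyz": [0.1, 8.3, 5.4], "angular": [0, 0, 0]}, {"gripper": -1, "xyz": [0.1, 8.3, 5.4], "angular": [0, 0, 0]}, {"gripper": -1, "xyz": [0.1, 8.3, 5.4], "angular": [0, 0, 0]}]'

```text
clock: 5.7
position: [526.2, -174.3, 30.0]
ee_rot: [0.081, 0.997, -0.0, 0.001]
contact_force: [-0.1, 0.1, -2.2]
gripper_width: 25.4
```

Run:
```python
from bench import arm
from h import *
s=arm.read_state();print(s["clock"],s["position"],yaw(s),s["gripper_width"],s["contact_force"])
F=np.array([528.3,-157.3]);a=np.radians(80.6);jx=np.array([np.cos(a),np.sin(a)])
go(s,*(F-17*jx),24.5,80.6)
```

```text
5.7 [ 526.21730098 -174.2528499    29.97800221] 80.65194722022554 25.38668060434612 [-0.05291408  0.06222403 -2.22104784]
xyz [0.07 0.01 0.55] wz 0.001 tilt [ 0.0014 -0.0001]
```

Emit:
move_arm --moves '[{"gripper": -1, "xyz": [0, 0, 0.2], "angular": [0, 0, 0]}, {"gripper": -1, "xyz": [0, 0, 0.4], "angular": [0, 0, 0]}, {"gripper": -1, "xyz": [0, 0, 0.55], "angular": [0, 0, 0]}, {"gripper": -1, "xyz": [0, 0, 0.6], "angular": [0, 0, 0]}, {"gripper": -1, "xyz": [0, 0, 0.6], "angular": [0, 0, 0]}]'

```text
clock: 6.32
position: [525.7, -174.1, 24.4]
ee_rot: [0.081, 0.997, -0.0, 0.0]
contact_force: [-2.8, 1.6, 5.3]
gripper_width: 25.0
```

Contact with the cabinet top (+5 N up). I open the gripper, wait, then rise.

Emit:
move_arm --moves '[{"gripper": -0.2, "xyz": [0, 0, 0], "angular": [0, 0, 0]}, {"gripper": 0.6, "xyz": [0, 0, 0], "angular": [0, 0, 0]}, {"gripper": 0.6, "xyz": [0, 0, 0], "angular": [0, 0, 0]}, {"gripper": 0.6, "xyz": [0, 0, 0], "angular": [0, 0, 0]}, {"gripper": 0.6, "xyz": [0, 0, 0], "angular": [0, 0, 0]}, {"gripper": 0.6, "xyz": [0, 0, 0], "angular": [0, 0, 0]}, {"gripper": 0.6, "xyz": [0, 0, -4], "angular": [0, 0, 0]}, {"gripper": 0.6, "xyz": [0, 0, -8], "angular": [0, 0, 0]}, {"gripper": 0.6, "xyz": [0, 0, -8], "angular": [0, 0, 0]}, {"gripper": 0.6, "xyz": [0, 0, -8], "angular": [0, 0, 0]}]'

```text
clock: 7.58
position: [525.1, -174.0, 102.9]
ee_rot: [0.082, 0.997, 0.0, -0.0]
contact_force: [-0.3, -0.2, 0.3]
gripper_width: 68.2
```

```bash
cat >> h.py <<'E'
Fr=np.array([528.3,-157.3]);_a=np.radians(80.6);jx=np.array([np.cos(_a),np.sin(_a)]);jy=np.array([-jx[1],jx[0]])
def J(x,y=0): return Fr+x*jx+y*jy
def blk(c,d,zl,zh,cx,cy,r=80):
    P=cloud(c,d);q=P[...,:2]-Fr;X=np.stack([q@jx,q@jy,P[...,2]],-1)
    m=(X[...,2]>zl)&(X[...,2]<zh)&(np.hypot(X[...,0]-cx,X[...,1]-cy)<r);Y=X[m]
    print("jig frame",len(Y),"z",np.median(Y[:,2]),cv2.minAreaRect(Y[:,:2].astype(np.float32)) if len(Y)>20 else"")
E
python3 - <<'E'
from bench import arm
from h import *
s=arm.read_state();print(s["clock"],s["position"],yaw(s),s["gripper_width"])
c=arm.get_calibration("wrist");im,d=arm.get_image("wrist");cv2.imwrite("pics/w3.png",im)
blk(c,d,46,62,-17,0)
go(s,*J(-55),105,80.6)
E
```

```text
7.575 [ 525.11539793 -173.98557     102.92214547] 80.62541811003481 68.23704945277089
jig frame 5262 z 54.32234224186227 ((-18.131465911865234, 1.6164627075195312), (94.4786605834961, 26.137258529663086), 89.4542007446289)
xyz [-0.04 -3.8  -0.21] wz 0.0 tilt [-0.0007  0.0004]
```

Emit:
move_arm --moves '[{"gripper": -1, "xyz": [0, -2.5, 0], "angular": [0, 0, 0]}, {"gripper": -1, "xyz": [0, -4.8, 0], "angular": [0, 0, 0]}, {"gripper": -1, "xyz": [0, -4.8, 0], "angular": [0, 0, 0]}, {"gripper": -1, "xyz": [0, -4.8, 3], "angular": [0, 0, 0]}, {"gripper": -1, "xyz": [0, -4.8, 6.1], "angular": [0, 0, 0]}, {"gripper": -1, "xyz": [0, -4.8, 6.1], "angular": [0, 0, 0]}, {"gripper": -1, "xyz": [0, -4.8, 6.1], "angular": [0, 0, 0]}, {"gripper": -1, "xyz": [0, -4.2, 6.1], "angular": [0, 0, 0]}, {"gripper": -1, "xyz": [0, -3.6, 6.1], "angular": [0, 0, 0]}, {"gripper": -1, "xyz": [0, -3.0, 6.1], "angular": [0, 0, 0]}]'

```text
clock: 8.88
position: [521.2, -203.2, 42.9]
ee_rot: [0.081, 0.997, -0.0, 0.001]
contact_force: [0.2, -0.4, 0.7]
gripper_width: 0.1
```

Emit:
move_arm --moves '[{"gripper": -1, "xyz": [0, 0.3, 0], "angular": [0, 0, 0]}, {"gripper": -1, "xyz": [0, 0.6, 0], "angular": [0, 0, 0]}, {"gripper": -1, "xyz": [0, 0.9, 0], "angular": [0, 0, 0]}, {"gripper": -1, "xyz": [0, 1.2, 0], "angular": [0, 0, 0]}, {"gripper": -1, "xyz": [0, 1.4, 0], "angular": [0, 0, 0]}]'

```text
clock: 9.5
position: [523.1, -189.8, 42.3]
ee_rot: [0.081, 0.997, -0.0, -0.0]
contact_force: [-0.9, -0.7, 0.3]
gripper_width: -0.2
```

Run:
```python
from bench import arm
from h import *
s=arm.read_state();print(s["clock"],s["position"],(s["position"][:2]-Fr)@np.c_[jx,jy],s["contact_force"])
c=arm.get_calibration("wrist");im,d=arm.get_image("wrist");cv2.imwrite("pics/w4.png",im)
im,d=arm.get_image("scene");cv2.imwrite("pics/s4.png",cv2.resize(im[150:280,150:350],None,fx=3,fy=3))
```

```text
9.5 [ 523.1172905  -189.75791802   42.28312997] [-32.86854936  -0.18810378] [-0.89916529 -0.7041497   0.33611411]
```

View pics/w4.png

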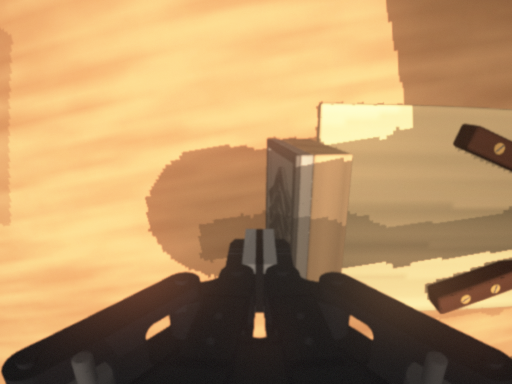

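The fingertips sit against the block's carved face and the block is upright next to the ledge (picture (290,200)). I push on slowly.

Emit:
move_arm --moves '[{"gripper": -1, "xyz": [0, 0.3, 0], "angular": [0, 0, 0]}, {"gripper": -1, "xyz": [0, 0.6, 0], "angular": [0, 0, 0]}, {"gripper": -1, "xyz": [0, 0.9, 0], "angular": [0, 0, 0]}, {"gripper": -1, "xyz": [0, 1.2, 0], "angular": [0, 0, 0]}, {"gripper": -1, "xyz": [0, 1.5, 0], "angular": [0, 0, 0]}, {"gripper": -1, "xyz": [0, 1.8, 0], "angular": [0, 0, 0]}, {"gripper": -1, "xyz": [0, 2.1, 0], "angular": [0, 0, 0]}, {"gripper": -1, "xyz": [0, 2.4, 0], "angular": [0, 0, 0]}]'

```text
clock: 10.6
position: [526.9, -166.0, 42.2]
ee_rot: [0.082, 0.997, 0.0, -0.0]
contact_force: [-0.2, 0.2, 0.6]
gripper_width: -0.0
```

Run:
```python
from bench import arm
from h import *
s=arm.read_state();print(s["clock"],s["position"],(s["position"][:2]-Fr)@np.c_[jx,jy],s["contact_force"])
c=arm.get_calibration("wrist");im,d=arm.get_image("wrist");cv2.imwrite("pics/w5.png",im)
blk(c,d,28,40,30,0,60)
```

```text
10.6 [ 526.94570866 -165.98007452   42.21958598] [-8.78471082 -0.08157539] [-0.15329781  0.18632936  0.61528803]
jig frame 10225 z 36.16844400972161 ((3.2404937744140625, 12.105810165405273), (73.12076568603516, 53.49490737915039), 89.42755126953125)
```

View pics/w5.png

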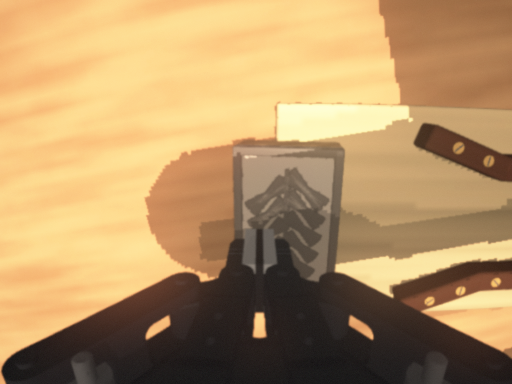

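The block lies flat with its carved face up. Its centre is at jig x of about 3 mm, in range but overhanging the edge. I back off, lower, and push the overhanging side to carry it farther onto the bed.

Emit:
move_arm --moves '[{"gripper": -1, "xyz": [0, 0, -1.5], "angular": [0, 0, 0]}, {"gripper": -1, "xyz": [0, -2, -1.5], "angular": [0, 0, 0]}, {"gripper": -1, "xyz": [0, -4.2, -1.5], "angular": [0, 0, 0]}, {"gripper": -1, "xyz": [0, -4.2, -1.5], "angular": [0, 0, 0]}, {"gripper": -1, "xyz": [0, -4.2, 0.5], "angular": [0, 0, 0]}, {"gripper": -1, "xyz": [0, -4.2, 2.4], "angular": [0, 0, 0]}, {"gripper": -1, "xyz": [0, -4.2, 2.4], "angular": [0, 0, 0]}, {"gripper": -1, "xyz": [0, -3.6, 2.4], "angular": [0, 0, 0]}, {"gripper": -1, "xyz": [0, -3.0, 2.4], "angular": [0, 0, 0]}, {"gripper": -1, "xyz": [0, -2.5, 2.4], "angular": [0, 0, 0]}]'

```text
clock: 11.9
position: [523.5, -190.4, 19.0]
ee_rot: [0.081, 0.997, -0.0, 0.001]
contact_force: [0.2, 0.6, 0.3]
gripper_width: 0.1
```

Emit:
move_arm --moves '[{"gripper": -1, "xyz": [0, 0.4, 0], "angular": [0, 0, 0]}, {"gripper": -1, "xyz": [0, 0.8, 0], "angular": [0, 0, 0]}, {"gripper": -1, "xyz": [0, 1.2, 0], "angular": [0, 0, 0]}, {"gripper": -1, "xyz": [0, 1.6, 0], "angular": [0, 0, 0]}, {"gripper": -1, "xyz": [0, 2.0, 0], "angular": [0, 0, 0]}, {"gripper": -1, "xyz": [0, 2.4, 0], "angular": [0, 0, 0]}, {"gripper": -1, "xyz": [0, 2.6, 0], "angular": [0, 0, 0]}]'

```text
clock: 12.78
position: [527.3, -165.0, 18.4]
ee_rot: [0.081, 0.997, -0.0, 0.0]
contact_force: [-0.6, -4.7, 4.5]
gripper_width: 0.1
```

Run:
```python
from bench import arm
from h import *
s=arm.read_state();print(s["clock"],s["position"],(s["position"][:2]-Fr)@np.c_[jx,jy],s["contact_force"])
c=arm.get_calibration("wrist");im,d=arm.get_image("wrist");cv2.imwrite("pics/w6.png",im)
blk(c,d,30,42,40,0,60)
c=arm.get_calibration("top");im,d=arm.get_image("top");blk(c,d,28,42,40,0,60)
```

```text
12.775 [ 527.27764646 -165.04986143   18.40733795] [-7.81277442 -0.25712803] [-0.58782672 -4.66901466  4.4799159 ]
jig frame 16318 z 34.70309932095598 ((19.42620086669922, 5.3918304443359375), (86.78385162353516, 78.00503540039062), 89.81391143798828)
jig frame 142 z 33.37247512785905 ((31.93996810913086, 37.673587799072266), (53.79782485961914, 20.14263153076172), 0.493795782327652)
```

Emit:
move_arm --moves '[{"gripper": -1, "xyz": [0, -1.5, 0], "angular": [0, 0, 0]}, {"gripper": -1, "xyz": [0, -2.5, -3], "angular": [0, 0, 0]}, {"gripper": 1, "xyz": [0, 0, -9], "angular": [0, 0, 0]}, {"gripper": 1, "xyz": [0, 3.5, -9], "angular": [0, 0, 0]}, {"gripper": 1, "xyz": [0, 3.5, -9], "angular": [0, 0, 0]}, {"gripper": 1, "xyz": [0, 3.5, -9], "angular": [0, 0, 0]}, {"gripper": 1, "xyz": [0, 3.5, -9], "angular": [0, 0, 0]}]'

```text
clock: 13.75
position: [532.1, -131.5, 107.4]
ee_rot: [0.082, 0.997, -0.0, -0.001]
contact_force: [0.6, -0.2, -0.4]
gripper_width: 85.5
```

Run:
```python
from bench import arm
from h import *
s=arm.read_state();print(s["clock"],s["position"],yaw(s),(s["position"][:2]-Fr)@np.c_[jx,jy],s["joints"])
c=arm.get_calibration("wrist");im,d=arm.get_image("wrist");cv2.imwrite("pics/w7.png",im)
blk(c,d,30,42,32,0,70)
go(s,*J(32),12,80.6)
```

```text
13.75 [ 532.14095767 -131.46251134  107.371662  ] 80.5822644301534 [26.11787515  0.43055079] [ 5.35221009e-02  3.80095673e-01 -3.46076638e-01 -2.60218626e-04
 -8.46633854e-01 -1.78851657e+00]
jig frame 8605 z 34.58878527987221 ((31.46487808227539, 5.627506256103516), (53.50586700439453, 86.78593444824219), 0.09969059377908707)
xyz [-0.04  0.59  9.54] wz -0.0 tilt [-0.002   0.0001]
```

View pics/w7.png

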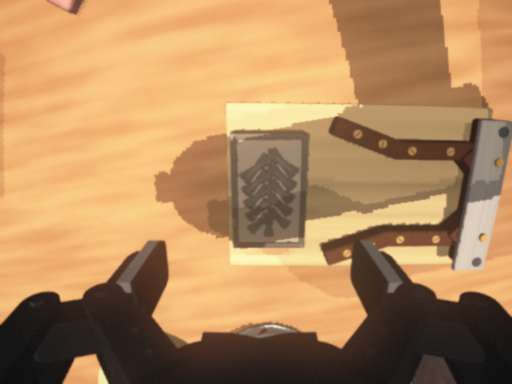

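The block lies across the bed at (270,188), carved face up, with its step toward the bottom (-jig y). In the jig frame its centre is about (31.5, 0.7) mm. I grip it by its long sides.

Emit:
move_arm --moves '[{"gripper": 1, "xyz": [0, 0.55, 3], "angular": [0, 0, 0]}, {"gripper": 1, "xyz": [0, 0.55, 6], "angular": [0, 0, 0]}, {"gripper": 1, "xyz": [0, 0.55, 8.5], "angular": [0, 0, 0]}, {"gripper": 1, "xyz": [0, 0.55, 9.6], "angular": [0, 0, 0]}, {"gripper": 1, "xyz": [0, 0.55, 9.6], "angular": [0, 0, 0]}, {"gripper": -1, "xyz": [0, 0.55, 9.6], "angular": [0, 0, 0]}, {"gripper": -1, "xyz": [0, 0.55, 9.6], "angular": [0, 0, 0]}, {"gripper": -1, "xyz": [0, 0.55, 9.6], "angular": [0, 0, 0]}, {"gripper": -1, "xyz": [0, 0.55, 9.6], "angular": [0, 0, 0]}, {"gripper": -1, "xyz": [0, 0.55, 9.6], "angular": [0, 0, 0]}]'

```text
clock: 15.05
position: [534.8, -125.2, 13.7]
ee_rot: [0.081, 0.997, 0.0, 0.001]
contact_force: [-0.8, 1.4, 5.6]
gripper_width: 52.7
```

Emit:
move_arm --moves '[{"gripper": -1, "xyz": [0, 0, -1], "angular": [0, 0, 0]}, {"gripper": -1, "xyz": [0, 0, -3], "angular": [0, 0, 0]}, {"gripper": -1, "xyz": [0, 0, -5], "angular": [0, 0, 0]}, {"gripper": -1, "xyz": [0, 0, -5], "angular": [0, 0, 0]}]'

```text
clock: 15.55
position: [534.5, -125.3, 63.7]
ee_rot: [0.082, 0.997, 0.0, 0.002]
contact_force: [-0.4, 0.1, -3.5]
gripper_width: 52.8
```

Emit:
move_arm --moves '[{"gripper": -1, "xyz": [0, 0.3, 0], "angular": [0, 0, -0.16]}, {"gripper": -1, "xyz": [0, 0.6, 0], "angular": [0, 0, -0.32]}, {"gripper": -1, "xyz": [0, 0.9, 0], "angular": [0, 0, -0.48]}, {"gripper": -1, "xyz": [0, 1.2, 0], "angular": [0, 0, -0.64]}, {"gripper": -1, "xyz": [0, 1.5, 0], "angular": [0, 0, -0.8]}, {"gripper": -1, "xyz": [0, 1.8, 0], "angular": [0, 0, -0.96]}, {"gripper": -1, "xyz": [0, 2.1, 0], "angular": [0, 0, -1.12]}, {"gripper": -1, "xyz": [0, 2.4, 0], "angular": [0, 0, -1.28]}, {"gripper": -1, "xyz": [0, 2.4, 0], "angular": [0, 0, -1.44]}, {"gripper": -1, "xyz": [0, 2.4, 0], "angular": [0, 0, -1.571]}]'

```text
clock: 16.8
position: [536.5, -101.6, 61.0]
ee_rot: [-0.649, 0.761, 0.001, -0.001]
contact_force: [-0.1, 0.1, -2.2]
gripper_width: 53.1
```

Emit:
move_arm --moves '[{"gripper": -1, "xyz": [0, 0, 0], "angular": [0, 0, 0]}, {"gripper": -1, "xyz": [0, 0, 0], "angular": [0, 0, 0]}, {"gripper": -1, "xyz": [0, 0, 0], "angular": [0, 0, 0]}]'

```text
clock: 17.18
position: [537.5, -101.6, 62.1]
ee_rot: [-0.647, 0.763, 0.0, -0.0]
contact_force: [0.0, 0.3, -2.8]
gripper_width: 52.8
```

Run:
```python
from bench import arm
from h import *
s=arm.read_state();print(s["clock"],s["position"],yaw(s),(s["position"][:2]-Fr)@np.c_[jx,jy],s["joints"][5],s["gripper_width"])
c=arm.get_calibration("wrist");im,d=arm.get_image("wrist");cv2.imwrite("pics/w8.png",im)
blk(c,d,78,100,55,0,80)
go(s,*J(55),13.7,170.6)
```

```text
17.175 [ 537.45287663 -101.61528203   62.05752413] 170.59745505059982 [56.43189496  0.06478687] -0.2736019389654294 52.78311090829036
jig frame 24495 z 83.21184547528854 ((48.623008728027344, 0.12076187133789062), (86.53703308105469, 80.23123931884766), 0.06915207207202911)
xyz [ 0.14 -0.01  4.84] wz -0.0 tilt [-0.0005  0.    ]
```

View pics/w8.png

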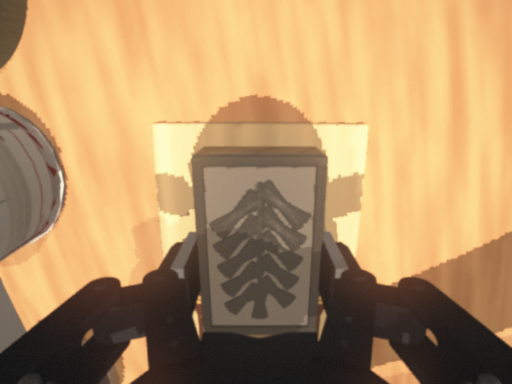

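The held block shows its square tail at the top of the image (-jig x), so the head leads. It is flat and centred at about (54, 0). I lower it.

Emit:
move_arm --moves '[{"gripper": -1, "xyz": [0, 0, 2], "angular": [0, 0, 0]}, {"gripper": -1, "xyz": [0, 0, 3.8], "angular": [0, 0, 0]}, {"gripper": -1, "xyz": [0, 0, 4.3], "angular": [0, 0, 0]}, {"gripper": -1, "xyz": [0, 0, 4.6], "angular": [0, 0, 0]}, {"gripper": -1, "xyz": [0, 0, 4.8], "angular": [0, 0, 0]}, {"gripper": -1, "xyz": [0, 0, 4.85], "angular": [0, 0, 0]}, {"gripper": -1, "xyz": [0, 0, 4.85], "angular": [0, 0, 0]}]'

```text
clock: 18.1
position: [537.8, -101.6, 14.1]
ee_rot: [-0.647, 0.762, -0.0, 0.0]
contact_force: [-0.0, -0.2, -3.1]
gripper_width: 52.9
```

Emit:
move_arm --moves '[{"gripper": -1, "xyz": [0, 0, 0.1], "angular": [0, 0, 0]}, {"gripper": -1, "xyz": [0, 0, 0.15], "angular": [0, 0, 0]}, {"gripper": -1, "xyz": [0, 0, 0.15], "angular": [0, 0, 0]}]'

```text
clock: 18.48
position: [537.9, -101.6, 13.7]
ee_rot: [-0.647, 0.762, -0.0, 0.0]
contact_force: [-2.3, 1.0, 6.5]
gripper_width: 53.0
```

Contact. I release and rise straight up.

Emit:
move_arm --moves '[{"gripper": 0.6, "xyz": [0, 0, 0], "angular": [0, 0, 0]}, {"gripper": 1, "xyz": [0, 0, 0], "angular": [0, 0, 0]}, {"gripper": 1, "xyz": [0, 0, 0], "angular": [0, 0, 0]}, {"gripper": 1, "xyz": [0, 0, 0], "angular": [0, 0, 0]}, {"gripper": 1, "xyz": [0, 0, 0], "angular": [0, 0, 0]}, {"gripper": 1, "xyz": [0, 0, -4], "angular": [0, 0, 0]}, {"gripper": 1, "xyz": [0, 0, -9], "angular": [0, 0, 0]}, {"gripper": 1, "xyz": [0, 0, -9], "angular": [0, 0, 0]}, {"gripper": 1, "xyz": [0, 0, -9], "angular": [0, 0, 0]}]'

```text
clock: 19.6
position: [537.0, -101.6, 102.0]
ee_rot: [-0.647, 0.762, 0.0, -0.0]
contact_force: [0.1, 0.2, -0.5]
gripper_width: 85.2
```

Run:
```python
from bench import arm
from h import *
s=arm.read_state();print(s["clock"],s["position"],yaw(s),(s["position"][:2]-Fr)@np.c_[jx,jy])
c=arm.get_calibration("wrist");im,d=arm.get_image("wrist");cv2.imwrite("pics/w9.png",im)
blk(c,d,30,42,50,0,70)
go(s,*J(-20),103,170.6)
```

```text
19.6 [ 537.04300274 -101.55113613  102.00472296] 170.63299078337752 [56.42823647  0.47963373]
jig frame 9102 z 34.733162430752415 ((48.721290588378906, 0.018341064453125), (86.60923767089844, 53.961273193359375), 0.17132256925106049)
xyz [ 7.64 -0.04 -0.1 ] wz 0.001 tilt [-0.0005  0.0004]
```

View pics/w9.png

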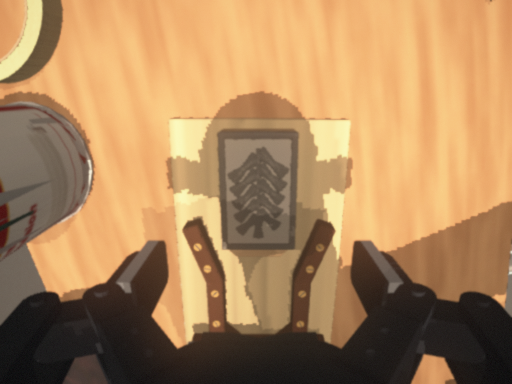

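Set down flat and square: centre about (53.5, 0), rotation 0.2°, head leading into the mouth (rails at (200,230) and (320,230)). I move behind the tail and push with the gripper shut.

Emit:
move_arm --moves '[{"gripper": -1, "xyz": [3, 0, 0], "angular": [0, 0, 0]}, {"gripper": -1, "xyz": [6, 0, 0], "angular": [0, 0, 0]}, {"gripper": -1, "xyz": [7.8, 0, 0], "angular": [0, 0, 0]}, {"gripper": -1, "xyz": [7.8, 0, 0], "angular": [0, 0, 0]}, {"gripper": -1, "xyz": [7.8, 0, 4], "angular": [0, 0, 0]}, {"gripper": -1, "xyz": [7.8, 0, 7], "angular": [0, 0, 0]}, {"gripper": -1, "xyz": [7.8, 0, 8.4], "angular": [0, 0, 0]}, {"gripper": -1, "xyz": [7.8, 0, 8.4], "angular": [0, 0, 0]}, {"gripper": -1, "xyz": [7.2, 0, 8.4], "angular": [0, 0, 0]}, {"gripper": -1, "xyz": [6.6, 0, 8.4], "angular": [0, 0, 0]}]'

```text
clock: 20.9
position: [527.9, -166.3, 19.5]
ee_rot: [-0.647, 0.762, -0.001, 0.001]
contact_force: [-0.4, -0.0, -0.3]
gripper_width: -0.0
```

Emit:
move_arm --moves '[{"gripper": -1, "xyz": [-0.6, 0, 0], "angular": [0, 0, 0]}, {"gripper": -1, "xyz": [-1.2, 0, 0], "angular": [0, 0, 0]}, {"gripper": -1, "xyz": [-1.8, 0, 0], "angular": [0, 0, 0]}, {"gripper": -1, "xyz": [-2.4, 0, 0], "angular": [0, 0, 0]}, {"gripper": -1, "xyz": [-3.0, 0, 0], "angular": [0, 0, 0]}, {"gripper": -1, "xyz": [-3.6, 0, 0], "angular": [0, 0, 0]}, {"gripper": -1, "xyz": [-4.2, 0, 0], "angular": [0, 0, 0]}, {"gripper": -1, "xyz": [-4.8, 0, 0], "angular": [0, 0, 0]}]'

```text
clock: 21.9
position: [534.7, -119.0, 18.3]
ee_rot: [-0.647, 0.762, 0.0, -0.0]
contact_force: [-0.1, -4.3, 2.6]
gripper_width: -0.1
```

Run:
```python
from bench import arm
from h import *
s=arm.read_state();print(s["clock"],s["position"],yaw(s),(s["position"][:2]-Fr)@np.c_[jx,jy],s["contact_force"])
c=arm.get_calibration("top");im,d=arm.get_image("top");blk(c,d,28,42,95,0,60)
```

```text
21.9 [ 534.68642162 -118.95279815   18.25125369] 170.66351307071508 [ 3.88753503e+01 -3.75721383e-02] [-0.13338376 -4.26862716  2.63063367]
jig frame 1 z 28.266230606945783
```

Emit:
move_arm --moves '[{"gripper": -1, "xyz": [-0.5, 0, 0], "angular": [0, 0, 0]}, {"gripper": -1, "xyz": [-1.0, 0, 0], "angular": [0, 0, 0]}, {"gripper": -1, "xyz": [-1.5, 0, 0], "angular": [0, 0, 0]}, {"gripper": -1, "xyz": [-2.0, 0, 0], "angular": [0, 0, 0]}, {"gripper": -1, "xyz": [-2.5, 0, 0], "angular": [0, 0, 0]}, {"gripper": -1, "xyz": [-3.0, 0, 0], "angular": [0, 0, 0]}, {"gripper": -1, "xyz": [-3.4, 0, 0], "angular": [0, 0, 0]}, {"gripper": -1, "xyz": [-3.7, 0, 0], "angular": [0, 0, 0]}]'

```text
clock: 22.95
position: [540.7, -82.5, 18.2]
ee_rot: [-0.647, 0.762, 0.0, -0.0]
contact_force: [-0.1, -1.1, 0.7]
gripper_width: -0.1
```

Emit:
move_arm --moves '[{"gripper": -1, "xyz": [-0.2, 0, 0], "angular": [0, 0, 0]}, {"gripper": -1, "xyz": [-0.4, 0, 0], "angular": [0, 0, 0]}]'

```text
clock: 23.2
position: [541.3, -78.7, 18.2]
ee_rot: [-0.647, 0.762, 0.0, -0.0]
contact_force: [0.0, -2.0, -1.0]
gripper_width: 0.2
```

Run:
```python
from bench import arm
from h import *
s=arm.read_state();print(s["clock"],s["position"],yaw(s),(s["position"][:2]-Fr)@np.c_[jx,jy],s["contact_force"])
c=arm.get_calibration("wrist");im,d=arm.get_image("wrist");cv2.imwrite("pics/w10.png",im);blk(c,d,30,42,120,0,60)
```

```text
23.2 [541.29288291 -78.73979989  18.18535413] 170.65449636443384 [7.96273815e+01 1.25036994e-02] [ 0.0160347  -2.02870247 -1.03358263]
jig frame 1013 z 35.39939392223029 ((90.23844909667969, -1.0777626037597656), (43.02106857299805, 48.203426361083984), 53.04195785522461)
```

Emit:
move_arm --moves '[{"gripper": -1, "xyz": [-0.1, 0, 0], "angular": [0, 0, 0]}, {"gripper": -1, "xyz": [-0.2, 0, 0], "angular": [0, 0, 0]}, {"gripper": -1, "xyz": [-0.3, 0, 0], "angular": [0, 0, 0]}]'

```text
clock: 23.62
position: [541.8, -75.9, 18.2]
ee_rot: [-0.647, 0.762, 0.0, -0.0]
contact_force: [-0.5, -1.9, -0.9]
gripper_width: 0.2
```

Emit:
move_arm --moves '[{"gripper": -1, "xyz": [-0.1, 0, 0], "angular": [0, 0, 0]}, {"gripper": -1, "xyz": [-0.2, 0, 0], "angular": [0, 0, 0]}]'

```text
clock: 23.88
position: [541.9, -75.7, 18.5]
ee_rot: [-0.647, 0.762, -0.0, -0.001]
contact_force: [-0.3, -12.6, -0.2]
gripper_width: -0.1
```

A hard stop at TCP jig x of about 82.7 (12.6 N), where home is expected. I press slightly, back off, rise and inspect.

Emit:
move_arm --moves '[{"gripper": -1, "xyz": [-0.1, 0, 0], "angular": [0, 0, 0]}, {"gripper": -1, "xyz": [-0.1, 0, 0], "angular": [0, 0, 0]}, {"gripper": -1, "xyz": [1, 0, 0], "angular": [0, 0, 0]}, {"gripper": -1, "xyz": [4, 0, 0], "angular": [0, 0, 0]}, {"gripper": -1, "xyz": [5, 0, -5], "angular": [0, 0, 0]}, {"gripper": -1, "xyz": [3, 0, -11], "angular": [0, 0, 0]}, {"gripper": -1, "xyz": [0, 0, -14], "angular": [0, 0, 0]}, {"gripper": -1, "xyz": [-2, 0, -14], "angular": [0, 0, 0]}, {"gripper": -1, "xyz": [-2, 0, -14], "angular": [0, 0, 0]}, {"gripper": -1, "xyz": [-2, 0, -14], "angular": [0, 0, 0]}]'

```text
clock: 25.12
position: [544.5, -54.4, 156.9]
ee_rot: [-0.647, 0.762, 0.001, -0.001]
contact_force: [-0.5, -0.4, -0.2]
gripper_width: -0.4
```

Run:
```python
from bench import arm
from h import *
s=arm.read_state();print(s["clock"],s["position"],(s["position"][:2]-Fr)@np.c_[jx,jy],s["contact_force"])
for n in("wrist","top"):
    c=arm.get_calibration(n);im,d=arm.get_image(n);cv2.imwrite(f"pics/{n}11.png",im);blk(c,d,30,37.5,138,0,55)
    P=cloud(c,d);q=P[...,:2]-Fr;x=q@jx;y=q@jy;Z=P[...,2]
    for yy in(-15,0,15):
        m=(abs(y-yy)<4)&(Z>29)&(Z<37)&(x>60)&(x<180);print(n,yy,"x",x[m].min(),x[m].max(),"z",np.median(Z[m]))
    m=(x>95)&(x<175)&(abs(y)<35)&(Z>29)&(Z<37)
    A=np.c_[x[m],y[m],np.ones(m.sum())];f=np.linalg.lstsq(A,Z[m],rcond=None)[0];print("slopes",f[:2])
    for xx in(105,140,165):
        k=(abs(x-xx)<3)&m;print(" y edges",xx,y[k].min(),y[k].max())
    k=(x>150)&(x<215)&(abs(y)<68)&(Z>31);print(" bar region z",[(b,np.round(np.median(Z[k&(abs(x-b)<2)]),1)) for b in(160,168,172,176,180,184,188,195)])
```

```text
25.125 [544.53629952 -54.37962952 156.92974023] [104.19018162   0.79128743] [-0.52429067 -0.44273319 -0.19727511]
jig frame 3964 z 34.73498410454559 ((136.8248291015625, -0.815216064453125), (91.16051483154297, 66.23826599121094), 0.9744499325752258)
wrist -15 x 91.6931162986301 157.13881005020667 z 34.1821182661173
wrist 0 x 91.73261645737074 146.5822870280323 z 35.02628121046456
wrist 15 x 91.59902700194486 157.20889960149393 z 34.50954160236776
slopes [0.00934549 0.00213831]
 y edges 105 -25.93657816058195 27.556087359440863
 y edges 140 -25.864686156552903 27.733313265335Traceback (most recent call last):
  File "<stdin>", line 12, in <module>
    return umr_minimum(a, axis, None, out, keepdims, initial, where)
ValueError: zero-size array to reduction operation minimum which has no identity
```

View pics/wrist11.png

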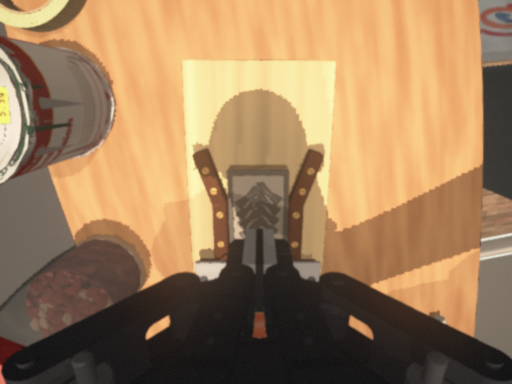

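The wrist view shows the block between the rails, square, with its tail at (258,166) and its head hidden under the gripper. My jig frame may be a couple of mm off in x, so I compare the tail with the bed's front edge in the same picture.

Run:
```python
from bench import arm
from h import *
c=arm.get_calibration("wrist");im,d=arm.get_image("wrist");P=cloud(c,d);q=P[...,:2]-Fr;x=q@jx;y=q@jy;Z=P[...,2]
def edge(u0,u1,v0,v1,z):
    g=np.median(im[v0:v1,u0:u1].astype(float),1);g=cv2.GaussianBlur(g,(1,3),0);k=np.abs(np.diff(g,axis=0)).sum(1)
    i=k.argmax();w=k[max(i-2,0):i+3];r=v0+0.5+max(i-2,0)+(w*np.arange(len(w))).sum()/w.sum()
    X=plane(c,[(u0+u1)/2,r],z)[0,:2]-Fr;return r.round(2),(X@jx).round(2),(X@jy).round(2)
for u in(225,250,275):print("bed front",edge(u,u+15,50,70,9))
for u in(235,250,265):print("tail top",edge(u,u+12,158,173,35))
print("bed z",np.nanmedian(Z[70:85,230:290]),"table",np.nanmedian(Z[30:50,230:290]),"face",np.nanmedian(Z[175:225,240:280]))
for s,t in((-1,'r'),(1,'l')):
    m=(Z>21)&(Z<28)&(x>60)&(x<100)&(y*s>36)&(y*s<66);print("rail mouth",t,np.percentile(x[m],[0,1,3]),"y",y[m].min(),y[m].max())
m=(Z>29)&(x>92)&(x<170)&(abs(y)<26)
print("x range face",x[m].min());
# bed sides & block sides at x~105
for X0 in(95,100,105,110):
    k=(abs(x-X0)<2)&(Z>31)&(abs(y)<40);b=(abs(x-X0)<2)&(Z>5)&(abs(y)<90);print("y blk",y[k].min().round(1),y[k].max().round(1),"bed",y[b].min().round(1),y[b].max().round(1))
b=(abs(x-30)<2)&(Z>5)&(abs(y)<90);print("bed at30",y[b].min(),y[b].max())
```

```text
bed front (np.float64(60.44), np.float64(-0.5), np.float64(-21.84))
bed front (np.float64(59.94), np.float64(-0.85), np.float64(-0.02))
bed front (np.float64(60.3), np.float64(-0.62), np.float64(21.81))
tail top (np.float64(164.74), np.float64(87.09), np.float64(-14.28))
tail top (np.float64(164.86), np.float64(87.22), np.float64(-1.41))
tail top (np.float64(164.45), np.float64(86.87), np.float64(11.47))
bed z 9.595461406843981 table 0.6328842963413592 face 34.67866270593359
rail mouth r [76.03266537 76.76018949 77.62867933] y -57.75728611289859 -37.42750109565345
rail mouth l [76.35962181 76.89211744 77.85122651] y 38.22185887902655 58.35240437191569
x range face 92.00013228980075
y blk -40.0 40.0 bed -67.1 68.1
y blk -40.0 40.0 bed -67.6 67.3
y blk -40.0 40.0 bed -66.6 67.7
y blk -39.0 40.0 bed -67.0 68.1
bed at30 -66.01179189417573 68.75275413481125
```

The bed's front edge reads -0.6 and the rail mouths about 76-77 in my frame, against true values of 0 and 78. The depth edge therefore puts the tail at about 92.5-93 mm, against 94 at home. That is in tolerance but uncertain, so I press once more, harder, to check the stop is solid.

Emit:
move_arm --moves '[{"gripper": -1, "xyz": [4, 0, 0], "angular": [0, 0, 0]}, {"gripper": -1, "xyz": [6.5, 0, 4], "angular": [0, 0, 0]}, {"gripper": -1, "xyz": [6.5, 0, 9], "angular": [0, 0, 0]}, {"gripper": -1, "xyz": [6.5, 0, 13], "angular": [0, 0, 0]}, {"gripper": -1, "xyz": [6.5, 0, 13.8], "angular": [0, 0, 0]}, {"gripper": -1, "xyz": [5, 0, 13.8], "angular": [0, 0, 0]}, {"gripper": -1, "xyz": [3.5, 0, 13.8], "angular": [0, 0, 0]}, {"gripper": -1, "xyz": [2.8, 0, 13.8], "angular": [0, 0, 0]}, {"gripper": -1, "xyz": [2.4, 0, 13.8], "angular": [0, 0, 0]}]'

```text
clock: 26.35
position: [542.2, -76.9, 21.3]
ee_rot: [-0.648, 0.762, -0.0, 0.001]
contact_force: [-0.1, -0.0, 0.3]
gripper_width: -0.1
```

Emit:
move_arm --moves '[{"gripper": -1, "xyz": [-0.15, 0, 0], "angular": [0, 0, 0]}, {"gripper": -1, "xyz": [-0.3, 0, 0], "angular": [0, 0, 0]}]'

```text
clock: 26.6
position: [541.9, -75.7, 20.7]
ee_rot: [-0.647, 0.762, -0.0, -0.0]
contact_force: [-0.4, -8.2, 1.9]
gripper_width: -0.1
```

Emit:
move_arm --moves '[{"gripper": -1, "xyz": [-0.15, 0, 0], "angular": [0, 0, 0]}, {"gripper": -1, "xyz": [-0.3, 0, 0], "angular": [0, 0, 0]}]'

```text
clock: 26.85
position: [541.9, -75.5, 20.7]
ee_rot: [-0.647, 0.762, -0.001, -0.002]
contact_force: [0.8, -20.0, 1.4]
gripper_width: 0.2
```

Run:
```python
from bench import arm
from h import *
s=arm.read_state();print(s["clock"],s["position"],(s["position"][:2]-Fr)@np.c_[jx,jy],s["contact_force"])
```

```text
26.85 [541.87539856 -75.48376193  20.74063752] [ 8.29348379e+01 -3.03944921e-02] [  0.83257054 -20.0438767    1.38117225]
```

The stop is solid: 20 N and only 0.2 mm of movement. The TCP at 82.9 plus half a finger (11 mm) puts the tail at 93.9 mm. I retreat well clear and check with the top camera.

Emit:
move_arm --moves '[{"gripper": -1, "xyz": [1.5, 0, 0], "angular": [0, 0, 0]}, {"gripper": -1, "xyz": [5, 0, 0], "angular": [0, 0, 0]}, {"gripper": -1, "xyz": [9, 0, -5], "angular": [0, 0, 0]}, {"gripper": -1, "xyz": [14, 0, -10], "angular": [0, 0, 0]}, {"gripper": -1, "xyz": [18, 0, -14], "angular": [0, 0, 0]}, {"gripper": -1, "xyz": [20, 0, -16], "angular": [0, 0, 0]}, {"gripper": -1, "xyz": [20, 0, -16], "angular": [0, 0, 0]}, {"gripper": -1, "xyz": [20, 0, -16], "angular": [0, 0, 0]}]'

```text
clock: 27.85
position: [509.2, -268.7, 179.1]
ee_rot: [-0.647, 0.763, 0.001, -0.0]
contact_force: [-0.0, -0.3, 0.8]
gripper_width: 0.2
```

Run:
```python
from bench import arm
from h import *
s=arm.read_state();print(s["clock"],s["position"],s["contact_force"])
c=arm.get_calibration("top");im,d=arm.get_image("top");P=cloud(c,d);q=P[...,:2]-Fr;x=q@jx;y=q@jy;Z=P[...,2]
m=(Z>30)&(Z<40)&(abs(y)<20)&(x>70)&(x<215);print("n",m.sum(),"tail",np.sort(x[m])[:6].round(1),"z",np.median(Z[m]))
m=(Z>5)&(abs(y)<40)&(x>-15)&(x<60);print("bed front",np.sort(x[m])[:12].round(1))
m=(Z>29)&(x>95)&(x<172)&(abs(y)<30);A=np.c_[x[m],y[m],np.ones(m.sum())];print("slopes",np.linalg.lstsq(A,Z[m],rcond=None)[0][:2],cv2.minAreaRect(np.c_[x[m],y[m]].astype(np.float32)))
for n,(u0,u1,v0,v1,zl,zh) in dict(large=(300,345,210,275,50,80),).items():
    m=np.zeros(Z.shape,bool);m[v0:v1,u0:u1]=(Z[v0:v1,u0:u1]>zl)&(Z[v0:v1,u0:u1]<zh);print(n,cv2.minAreaRect(P[m][:,:2].astype(np.float32)))
i0=np.load("top0.npz")["im"];df=cv2.absdiff(im,i0).max(2)>60
print("tin/jar/tape changed px",df[90:160,225:265].sum(),df[90:150,150:200].sum(),df[115:160,268:312].sum())
```

```text
27.85 [ 509.21840907 -268.74926828  179.0531682 ] [-0.01505685 -0.26020419  0.75792644]
n 0 tail [] z nan
bed front [-14.9 -14.9 -14.9 -14.9 -14.9 -14.8 -14.8 -14.8 -14.8 -14.8 -14.7 -14.7]
slopes [-0.83052505 -0.27870581] ((103.5547866821289, 0.05666351318359375), (59.81848907470703, 17.034936904907227), 89.93119812011719)
large ((432.7596130371094, -356.1009521484375), (26.95613670349121, 122.09194946289062), 69.13130950927734)
tin/jar/tape changed px 497 778 196
  return _methods._mean(a, axis=axis, dtype=dtype,
  ret = ret.dtype.type(ret / rcount)
```

The arm still hides the block from the top camera, so I move it aside.

Emit:
move_arm --moves '[{"gripper": -1, "xyz": [5, 3, -3], "angular": [0, 0, 0]}, {"gripper": -1, "xyz": [10, 6, -5], "angular": [0, 0, 0]}, {"gripper": -1, "xyz": [15, 9, -5], "angular": [0, 0, 0]}, {"gripper": -1, "xyz": [20, 12, -5], "angular": [0, 0, 0]}, {"gripper": -1, "xyz": [25, 15, -5], "angular": [0, 0, 0]}, {"gripper": -1, "xyz": [30, 18, -5], "angular": [0, 0, 0]}, {"gripper": -1, "xyz": [34, 20, -5], "angular": [0, 0, 0]}, {"gripper": -1, "xyz": [34, 20, -5], "angular": [0, 0, 0]}, {"gripper": -1, "xyz": [34, 20, -5], "angular": [0, 0, 0]}]'

```text
clock: 29.02
position: [258.0, -571.4, 228.9]
ee_rot: [-0.647, 0.762, 0.001, 0.0]
contact_force: [0.3, 0.4, 0.1]
gripper_width: 0.1
```

Run:
```python
from bench import arm
from h import *
s=arm.read_state();print(s["clock"],s["position"],s["contact_force"])
c=arm.get_calibration("top");im,d=arm.get_image("top");P=cloud(c,d);q=P[...,:2]-Fr;x=q@jx;y=q@jy;Z=P[...,2]
m=(Z>29)&(Z<40)&(abs(y)<20)&(x>70)&(x<178);print("n",m.sum(),"tail",np.sort(x[m])[:6].round(1),"z",np.median(Z[m]))
A=np.c_[x[m],y[m],np.ones(m.sum())];print("slopes",np.linalg.lstsq(A,Z[m],rcond=None)[0][:2])
m=(Z>29)&(Z<40)&(abs(y)<40)&(x>70)&(x<178);print(cv2.minAreaRect(np.c_[x[m],y[m]].astype(np.float32)))
m=(Z>5)&(Z<15)&(abs(y)<40)&(x>-25)&(x<60);print("bed front",np.sort(x[m])[:8].round(1))
i0=np.load("top0.npz")["im"];df=cv2.absdiff(im,i0).max(2)>60
print("tin/jar/tape changed px",df[90:160,225:265].sum(),df[90:150,150:200].sum(),df[115:160,268:312].sum())
```

```text
29.025 [ 258.04983427 -571.35365045  228.92102314] [0.25183727 0.43397422 0.05890207]
n 495 tail [92.7 92.8 92.9 93.  93.  93.1] z 33.52523772830148
slopes [0.00464516 0.00487968]
((135.09762573242188, 0.06690597534179688), (85.24710845947266, 65.4146957397461), 0.17688190937042236)
bed front [-1.  -0.9 -0.8 -0.5 -0.4 -0.4 -0.4 -0.4]
tin/jar/tape changed px 0 0 0
```

The tail is about 93.7 mm from the bed's front edge (home is 94), the face is level, and the block is centred. The tin, jar and tape are unchanged. I hand in the job.

```bash
python3 -c "
from bench import arm
print(arm.job_done())"
```

```text
the job is handed in; nothing more can be done
None
```

The small block is in the nest with its carved face up and its head under the bar. I handed the job in at about 29 s; no verdict is reported.

**What I did:**
1. I stood the block at the bed's front edge, let go, and tipped it with the closed fingers. A follow-through push moved it farther onto the bed.
2. I took it by its long sides, turned it 90° so the head leads, and set it down in the guide mouth at about jig (53.5, 0) mm.
3. I let go and pushed it in to a solid stop.

**Last checks:**
- **Stop:** a second push held at 20 N with only 0.2 mm of movement.
- **Top camera:** the tail is about 93.7 mm from the bed's front edge (94 at home), the block is on the middle line to within about 0.1 mm, and the face slopes about 0.005 rad.
- **Other things:** the larger block is within 0.2 mm of where it was, and the tin, jar and tape look unchanged.

**What disagreed:** an earlier wrist depth edge put the tail about 1–2 mm short of home. A wrist colour-edge reading gave 87 mm; I set it aside because it most likely caught the foot of the tail face. The head under the bar was not seen directly.

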